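Line up the inspection-probe tips by height in their rack

ROBOT

A 7-joint arm with a two-finger parallel gripper is mounted at the origin on the work surface. World frame = base frame: x ahead of the robot, y to its left, z up, the work surface at z = 0. Lengths are in mm, angles in rad, forces in N, time in s.
With the tool pointing down it reaches from about 400 to 875 mm from the base axis. Payload 19.3 kg.
Tool frame: the origin (TCP) lies at the very end of the fingers, on their centre line; the grasp point (between the pads) lies 19 mm behind it (grip_point_offset is the z of the grasp point in the tool frame, in mm); z points along the fingers, y is the line along which they close (so a half turn about z gives the same grasp; the last joint's range is limited). The gripper opens to 85 mm and grips with 20 to 120 N. Pads are 22 mm wide; open, the fingers measure 114 mm over their backs; the gripper's body (76 mm by 85 mm) begins 54 mm behind the grasp point. The pads swing forward as they close: fully open they stand 13 mm farther back than shut.
Start: joints at [1.18, 0.521, -0.036, 1.599, 0.021, 1.021, -0.113], TCP at [197.051, -593.115, 231.291] pointing down, gripper open.
Joint ranges: [-2.91, 2.91], [-0.3, 2.13], [-1.5, 1.42], [0.17, 2.43], [-1.26, 4.41], [0.16, 1.93], [-2.52, 2.52]. Speed limits (rad/s): [1.89, 1.89, 2.39, 2.39, 3.01, 3.01, 3.01].

INTERFACE

Orientations are given as a 3x3 rotation matrix whose columns are the frame's x, y, z axes.
In Python, from workcell import movep, movel, goto_joints, open_gripper, clamp, wait, inverse_kinematics, read_state, camera, PlanningError, finish_job, grip_point_offset gives the robot as it stands. Calls block until the motion is done:
- movep(position, orientation): joint-space move of the TCP to a pose.
- movel(position, frame=None, max_speed=150, guard=None): straight line of the TCP; frame=None keeps the orientation; max_speed is the mean speed in mm/s. With guard (N) it stops when the force on the tool has changed by that much, and returns True; else False.
- goto_joints(angles): joint-space move.
- open_gripper() and clamp(): open the fingers fully, or close them until they stop; the grip force is fixed at half the most.
- wait(seconds).
- inverse_kinematics(position, orientation): joint angles nearest the present ones, or None.
- read_state(): the state.
- camera(name): name is "scene" or "side" or "wrist"; returns a dict with "image" (420x560x3 uint8, blue, green, red), "range_z" (420x560 float32, mm along the optical axis (not along the pixel's ray), 0 where there is no reading), "fx", "fy", "cx", "cy" (pixels), "cam_to_world" (4x4, takes a point from camera to world coordinates). Camera axes: x right, y up, looking along -z (the intrinsics and any distortion apply to the point x, -y, -z); pixel columns grow to the right and rows downward; lengths in mm; the calibration is good to about 2 mm. A picture is of the moment at which its call begins.
A pose or a line that the arm cannot do raises PlanningError and nothing moves.
- finish_job(): hands the job in; it is judged then, once.
The state is a dict: "time": time; "qpos": joint angles; "qvel": joint speeds; "joint_efforts": joint torques, N m; "eef_pos": TCP position; "tool_rot": TCP orientation; "ft_force": force on the tool from outside, world axes, zero at the start; "torque": the same for the moment, N m; "finger_gap": finger opening in mm; "gripper_force": force on a finger pad.
Only numpy, scipy, OpenCV 4.12 (cv2) and the standard library are available. Lean on these libraries where they do the work, as an engineer would, in place of code of your own. Each camera call takes 0.05 s, during which the arm holds its last target. There are 200 camera calls.

TASK

Stand the four metal inspection-probe tips upright on the rack's four round black pads, one centred on each pad, in order of height: the shortest on the pad nearest the orange power meter, rising to the tallest at the far end. Set each one down gently without dropping it or letting any fall over, and leave the meter and the parts bin where they are.

Things in the scene. Friction and masses are not known exactly. Their poses are not given: they have to be found in the camera images.
- tip_a: shortest of the four inspection-probe tips: a bare aluminium cylinder 28 mm across standing upright on its flat foot, 40 mm tall in all, the last 10 mm a steel cone narrowing to a 14 mm nose, 50 g or so. All four look alike except for their height. Origin: centre of the underside; z up along its axis.
- tip_b: second shortest of the four inspection-probe tips: a bare aluminium cylinder 28 mm across standing upright on its flat foot, 56 mm tall in all, the last 10 mm a steel cone narrowing to a 14 mm nose, 70 g or so. All four look alike except for their height. Origin: centre of the underside; z up along its axis.
- tip_c: second tallest of the four inspection-probe tips: a bare aluminium cylinder 28 mm across standing upright on its flat foot, 72 mm tall in all, the last 10 mm a steel cone narrowing to a 14 mm nose, 90 g or so. All four look alike except for their height. Origin: centre of the underside; z up along its axis.
- tip_d: tallest of the four inspection-probe tips: a bare aluminium cylinder 28 mm across standing upright on its flat foot, 88 mm tall in all, the last 10 mm a steel cone narrowing to a 14 mm nose, 110 g or so. All four look alike except for their height. Origin: centre of the underside; z up along its axis.
- pad_1: round black rest pad, 42 mm across, number 1 of four in one straight row, counted from the robot's left (the +y end); neighbours are 75 mm apart, centre to centre. Fixed flat on a white rack bar (80 mm deep, 320 mm long, its top 12 mm above the bench); each rack end lies 47 mm past the outer pad. Origin: centre of its top face, 14 mm above the bench; its y axis runs along the row towards pad 1, z up.
- pad_2: round black rest pad, 42 mm across, number 2 of four in one straight row, counted from the robot's left (the +y end); neighbours are 75 mm apart, centre to centre. Fixed flat on a white rack bar (80 mm deep, 320 mm long, its top 12 mm above the bench); each rack end lies 47 mm past the outer pad. Origin: centre of its top face, 14 mm above the bench; its y axis runs along the row towards pad 1, z up.
- pad_3: round black rest pad, 42 mm across, number 3 of four in one straight row, counted from the robot's left (the +y end); neighbours are 75 mm apart, centre to centre. Fixed flat on a white rack bar (80 mm deep, 320 mm long, its top 12 mm above the bench); each rack end lies 47 mm past the outer pad. Origin: centre of its top face, 14 mm above the bench; its y axis runs along the row towards pad 1, z up.
- pad_4: round black rest pad, 42 mm across, number 4 of four in one straight row, counted from the robot's left (the +y end); neighbours are 75 mm apart, centre to centre. Fixed flat on a white rack bar (80 mm deep, 320 mm long, its top 12 mm above the bench); each rack end lies 47 mm past the outer pad. Origin: centre of its top face, 14 mm above the bench; its y axis runs along the row towards pad 1, z up.
- meter: handheld orange optical power meter with dark face, 150 x 80 x 40 mm, about 0.4 kg, lying loose on the bench past one end of the rack (left or right, it varies): it marks the end where the shortest tip goes. Origin: centre of its underside; long side roughly along world x.
- bin: open black parts bin with white caps in it, 130 x 100 x 60 mm, about 0.4 kg, loose on the bench past the other end of the rack; not part of the job. Origin: centre of its underside.
Things that resemble listed ones, but are neither listed nor needed, are in the scene too. Leave any blue look-alike of the tip_c alone.

How it is judged (in metres and radians):
At the end, for the whole second after the job is handed in: Counted from the end of the row nearest the meter, the pads carry the tips of 40, 56, 72 and 88 mm in that order; each stands upright (within 0.1 rad) on its pad, its axis within 12 mm of the pad's centre, at rest and released (((world y of meter above 0 m and (horizontal distance between tip_a and pad_1 below 0.012 m and horizontal distance between tip_b and pad_2 below 0.012 m and horizontal distance between tip_c and pad_3 below 0.012 m and horizontal distance between tip_d and pad_4 below 0.012 m)) or (world y of meter below 0 m and (horizontal distance between tip_a and pad_4 below 0.012 m and horizontal distance between tip_b and pad_3 below 0.012 m and horizontal distance between tip_c and pad_2 below 0.012 m and horizontal distance between tip_d and pad_1 below 0.012 m))) and angle between each of tip_a, tip_b, tip_c, tip_d's own z axis and vertical below 0.1 rad and height (world z) of tip_a between 0.009 and 0.019 m and linear speed of each of tip_a, tip_b, tip_c, tip_d below 0.02 m/s and contact force between the fingers and tip_a below 0.1 N and height (world z) of tip_b between 0.009 and 0.019 m and contact force between the fingers and tip_b below 0.1 N and height (world z) of tip_c between 0.009 and 0.019 m and contact force between the fingers and tip_c below 0.1 N and height (world z) of tip_d between 0.009 and 0.019 m and contact force between the fingers and tip_d below 0.1 N); the robot touches nothing.
It fails at once if a probe tip is tipped over (more than about 45 degrees) (angle between any of tip_a, tip_b, tip_c, tip_d's own z axis and vertical above 0.8 rad).
It fails at once if a probe tip is dropped from about 20 mm or more (falls freely faster than 0.6 m/s) ((linear speed of tip_a above 0.6 m/s and contact force between the fingers and tip_a below 0.05 N) or (linear speed of tip_b above 0.6 m/s and contact force between the fingers and tip_b below 0.05 N) or (linear speed of tip_c above 0.6 m/s and contact force between the fingers and tip_c below 0.05 N) or (linear speed of tip_d above 0.6 m/s and contact force between the fingers and tip_d below 0.05 N)).
It fails at once if the meter or the parts bin is pushed more than 20 mm (distance of any of meter, bin from where it was at the start of the episode above 0.02 m).
It also fails if it takes over 104 s, if anything falls off the work surface, if the arm or the gripper's body presses on something with over 40 N, if the wrist force passes 120 N, or if a joint passes its speed limit or range.

## Working session

There is one attempt and no reset: what is moved stays moved. The work goes in short steps, each a Python script; the robot and the scene stay as the last script left them, time stands still between calls to the robot, and variables do not carry over. Pictures are saved under pics/ and viewed, at most 14 in all, crops included, and the job is handed in when it is done.

```bash
ls; mkdir -p pics; python3 - <<'E'
from workcell import *
import cv2,numpy as np
for n in("scene","side"):
    c=camera(n);cv2.imwrite(f"pics/{n}0.png",c["image"]);np.savez(f"{n}0.npz",**c)
    print(n,c["fx"],c["cx"],c["cy"],np.round(c["cam_to_world"],3).tolist(),[k for k in c])
s=read_state();print(s["time"],s["finger_gap"],np.round(s["tool_rot"],3).tolist(),grip_point_offset)
E
```

```text
pics
scene 403.6153710752043 279.3750548741106 205.86050927550556 [[-0.183, -0.826, 0.532, 1052.642], [0.983, -0.147, 0.109, 106.186], [-0.012, 0.543, 0.839, 868.387], [0.0, 0.0, 0.0, 1.0]] ['image', 'range_z', 'fx', 'fy', 'cx', 'cy', 'cam_to_world']
side 380.7969851960586 279.0477764321729 204.88425826599328 [[0.841, 0.399, -0.366, 266.422], [-0.541, 0.628, -0.559, -457.255], [0.007, 0.668, 0.744, 672.708], [0.0, 0.0, 0.0, 1.0]] ['image', 'range_z', 'fx', 'fy', 'cx', 'cy', 'cam_to_world']
0.1 85.24304291667914 [[0.949, 0.315, -0.0], [0.315, -0.949, 0.001], [-0.0, -0.001, -1.0]] -18.700000000000003
```

View pics/scene0.png

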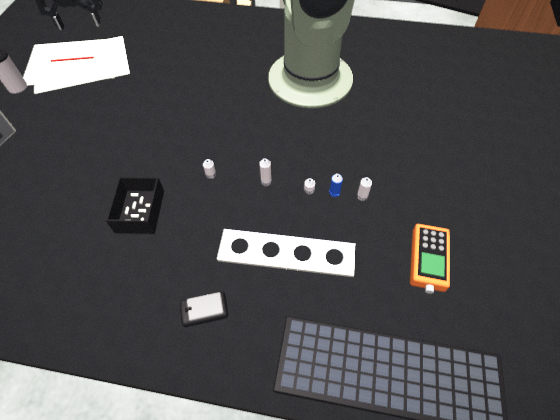

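View pics/side0.png

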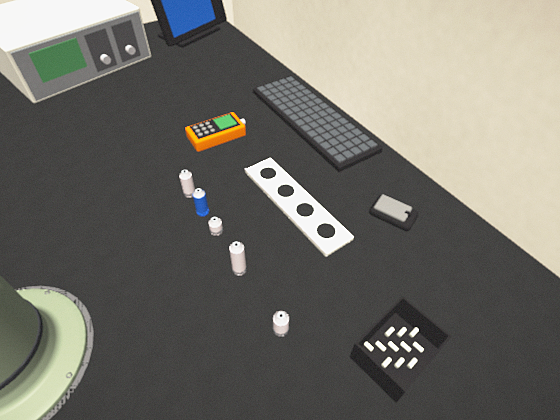

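The meter is at +y, on the image right, so tip_a goes on pad_1, the rightmost pad in the scene view. Candidates in the scene view:
- bare tips at (209,169), (265,172), (310,186) and (364,189)
- blue decoy at (336,186), to be left alone
- caps in the bin, not relevant

Next I measure them.

```bash
cat > h.py <<'E'
import numpy as np,cv2
def ray(c,u,v,z):
    T=np.asarray(c["cam_to_world"]);d=T[:3,:3]@np.array([(u-c["cx"])/c["fx"],-(v-c["cy"])/c["fy"],-1]);o=T[:3,3]
    return o+d*(z-o[2])/d[2]
def cloud(c):
    T=np.asarray(c["cam_to_world"]);r=c["range_z"].astype(float);v,u=np.indices(r.shape)
    P=np.stack([(u-c["cx"])/c["fx"]*r,-(v-c["cy"])/c["fy"]*r,-r],-1)
    return P@T[:3,:3].T+T[:3,3]
def comps(m,lo,hi):
    n,l,s,ct=cv2.connectedComponentsWithStats(m.astype(np.uint8))
    return [(l==i,s[i],ct[i]) for i in range(1,n) if lo<s[i][4]<hi]
E
python3 - <<'E'
from h import *
T=np.load("scene0.npz")["cam_to_world"];print(T.shape, T[0,3])
for n in("scene","side"):
    c=dict(np.load(n+"0.npz"));T=c["cam_to_world"]
    P=cloud(c);im=c["image"].astype(int)
    m=(im.min(-1)>110)
    for k,s,ct in comps(m,40,900):
        Q=P[k&(c["range_z"]>0)]
        if len(Q) and 300<Q[:,0].mean()<900 and abs(Q[:,1].mean())<400:
            zt=np.percentile(Q[:,2],97);up=Q[Q[:,2]>zt-8]
            v,u=np.nonzero(k)
            print(n,s,"ctr",np.round(Q.mean(0)),"ztop",round(zt,1),"topxy",np.round(up.mean(0),1))
    # pads: dark blobs enclosed by rack
    for k,s,ct in comps(m,900,9000):
        mm=np.zeros(m.shape,np.uint8);cs,_=cv2.findContours(k.astype(np.uint8),0,1);cv2.fillPoly(mm,[cv2.convexHull(cs[0])],1)
        hs=comps((mm>0)&~m,60,600)
        if len(hs)>=4:
            for h,s,ct in hs:
                p=ray(c,*ct,14);print(n,"pad",np.round(ct),np.round(p,1),s[4])
    b,g,r=cv2.split(c["image"].astype(np.int16));o=(r>180)&(b<90)&(g>60)&(g<190)
    for k,s,ct in comps(o,200,9000):print(n,"meter",np.round(ct),np.round(ray(c,*ct,40)),s)
    bl=(b>90)&(r<70)
    for k,s,ct in comps(bl,60,1500):
        Q=P[k];print(n,"blue",np.round(Q.mean(0)),Q[:,2].max())
E
```

```text
(4, 4) 1052.642150560612
scene [202 159  13  20 175] ctr [ 439. -207.   34.] ztop 55.9 topxy [ 435.4 -208.1   52.1]
scene [259 158  12  28 267] ctr [436. -55.  51.] ztop 87.4 topxy [432.7 -55.9  84.2]
scene [332 173  11  10  82] ctr [437. 127.  65.] ztop 72.9 topxy [436.4 127.1  69.3]
scene [358 177  14  24 241] ctr [439. 198.  42.] ztop 71.9 topxy [435.4 197.8  68.3]
scene [304 178  12  16 143] ctr [441.  60.  24.] ztop 40.7 topxy [438.4  60.   37.1]
scene [415 225  34  60 346] ctr [605. 361.  35.] ztop 38.0 topxy [604.9 361.   35. ]
scene [422 253  22  23 421] ctr [618. 362.  39.] ztop 41.7 topxy [618.3 362.4  39.3]
scene [425 284   9   9  70] ctr [670. 359.  23.] ztop 28.3 topxy [669.3 359.6  25.7]
scene [187 292  37  29 774] ctr [ 799. -114.   29.] ztop 31.9 topxy [ 798.8 -113.7   29.1]
scene [291 320  12  12 106] ctr [805.  85.  25.] ztop 27.4 topxy [804.5  85.4  24.7]
scene [305 323  12  12 109] ctr [804. 116.  25.] ztop 27.5 topxy [804.5 115.7  24.6]
scene [319 326  12  11 110] ctr [805. 145.  24.] ztop 27.0 topxy [804.5 145.4  24.4]
scene [334 328  12  12 110] ctr [805. 176. 
[... 5796 characters left out ...]
   12.1]
side [412 341  12  12  67] ctr [ 617. -372.   10.] ztop 15.1 topxy [ 616.9 -372.1   12.1]
side [381 357  11  11  69] ctr [ 552. -361.   11.] ztop 14.3 topxy [ 551.6 -361.3   12.9]
side [394 357  11  11  70] ctr [ 570. -373.   11.] ztop 14.3 topxy [ 569.7 -373.6   12. ]
side [407 357  11  12  71] ctr [ 588. -386.   10.] ztop 14.6 topxy [ 587.9 -385.6   11.8]
side pad [268. 173.] [624.9 144.1  14. ] 133
side pad [285. 190.] [628.8  69.2  14. ] 150
side pad [305. 209.] [632.6  -5.5  14. ] 171
side pad [326. 230.] [636.3 -80.3  14. ] 202
side meter [217. 136.] [571. 314.  40.] [185 112  61  39 654]
side blue [772. 939. 100.] 672.7075337003675
side blue [432. 115.  31.] 672.7075337003675
```

Both views agree to within a few mm, and the heights read 56, 87, 41 and 72 mm, as described. The row runs 3° off the y axis with 75 mm spacing. Assignments (x, y):

| Tip | Position | Goes to |
|---|---|---|
| a | 438, 58 | pad_1 |
| b | 434, -210 | pad_2 |
| c | 435, 198 | pad_3 |
| d | 432, -58 | pad_4 |
| blue decoy | 436, 127 | left alone |

I'll close the fingers along x, clear of the neighbours, and take a close look above d first.

```bash
cat >> h.py <<'E'
from workcell import *
RS=[np.array([[0,1,0],[1,0,0],[0,0,-1.]]),np.array([[0,-1,0],[-1,0,0],[0,0,-1.]])]
TIP=dict(a=(437,58,40),b=(434.3,-210,56),c=(435,196,72),d=(432,-58,88))
PAD=dict(a=(625.5,145),b=(629.5,70.3),c=(633.3,-4.5),d=(637.1,-79.2))
E
python3 - <<'E'
from h import *
for R in RS:
    for k in "abcd":
        for p in((*TIP[k][:2],5),(*TIP[k][:2],190),(*PAD[k],25),(*PAD[k],190)):
            q=inverse_kinematics(p,R);print(k,p,None if q is None else np.round(q,2))
q=[inverse_kinematics((432,-58,200),R) for R in RS]
q0=read_state()["qpos"];i=min((i for i in(0,1) if q[i] is not None),key=lambda i:abs(np.array(q[i])-q0).max())
movep((432,-58,200),RS[i]);c=camera("wrist");cv2.imwrite("pics/w1.png",c["image"]);np.savez("w1.npz",**c);print(i,read_state()["time"],np.round(c["cam_to_world"],2).tolist())
E
```

```text
a (437, 58, 5) [-0.03  0.67 -0.31  2.2   0.58  0.35 -0.83]
a (437, 58, 190) [ 0.41  0.39 -0.83  2.08  0.39  0.84 -0.66]
a (625.5, 145, 25) [-0.02  0.85 -0.46  1.66  0.51  0.76 -0.72]
a (625.5, 145, 190) [ 0.12  0.67 -0.69  1.57  0.47  1.07 -0.69]
b (434.3, -210, 5) [ 0.56  0.7  -0.31  2.1   0.51  0.42 -0.15]
b (434.3, -210, 190) [ 0.71  0.39 -0.48  1.99  0.24  0.82  0.09]
b (629.5, 70.3, 25) [ 0.1   0.84 -0.46  1.69  0.51  0.74 -0.62]
b (629.5, 70.3, 190) [ 0.2   0.64 -0.62  1.59  0.42  1.04 -0.54]
c (435, 196, 5) [-0.13  0.74 -0.56  2.1   0.8   0.52 -1.29]
c (435, 196, 190) [ 0.37  0.67 -1.3   1.98  0.74  1.08 -1.26]
c (633.3, -4.5, 25) [ 0.23  0.84 -0.48  1.68  0.53  0.75 -0.52]
c (633.3, -4.5, 190) [ 0.33  0.65 -0.64  1.59  0.43  1.04 -0.43]
d (432, -58, 5) [ 0.27  0.67 -0.35  2.21  0.65  0.36 -0.63]
d (432, -58, 190) [ 0.48  0.33 -0.59  2.1   0.26  0.79 -0.26]
d (637.1, -79.2, 25) [ 0.34  0.85 -0.47  1.66  0.52  0.76 -0.38]
d (637.1, -79.2, 190) [ 0.4   0.65 -0.58  1.57  0.39  1.04 -0.28]
a (437, 58, 5) [-0.61  0.74  0.46  2.23 -0.94  0.38 -2.49]
a (437, 58, 190) [-1.14  0.67  1.
[... 326 characters left out ...]
3 -1.03  0.91 -2.52]
b (629.5, 70.3, 190) [ 0.51  0.91 -1.28  1.58  0.89  1.34  2.26]
c (435, 196, 5) [ 0.31  1.13 -1.28  2.08  1.29  1.12  1.5 ]
c (435, 196, 190) [ 0.36  0.65 -1.27  1.98  0.72  1.07  1.9 ]
c (633.3, -4.5, 25) [-0.54  0.96  0.74  1.73 -0.87  0.81 -2.52]
c (633.3, -4.5, 190) [-0.74  0.96  1.22  1.65 -0.95  1.24 -2.44]
d (432, -58, 5) [-0.21  0.69  0.28  2.23 -0.65  0.29 -2.51]
d (432, -58, 190) [-0.78  0.49  1.05  2.15 -0.59  0.82 -2.51]
d (637.1, -79.2, 25) [-0.35  0.92  0.61  1.7  -0.73  0.76 -2.52]
d (637.1, -79.2, 190) [-0.51  0.8   0.94  1.62 -0.71  1.09 -2.52]
0 2.25 [[1.0, 0.0, 0.0, 432.29], [-0.0, 0.95, 0.33, 25.43], [-0.0, -0.33, 0.95, 343.64], [0.0, 0.0, 0.0, 1.0]]
```

View pics/w1.png

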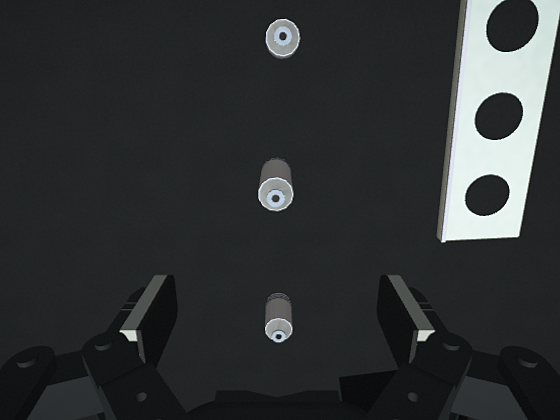

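The wrist view shows a at (283,36), d at (276,197) and b at (279,336), with pads 4 to 2 on the right. I cross-check the positions with rays at nose height, then pick and place d.

```bash
cat >> h.py <<'E'
R=RS[0]
GR=dict(a=4,b=8,c=14,d=24)   # TCP height above the foot
def pick(k):
    x,y,_=TIP[k];g=GR[k]
    movep((x,y,150),R);movel((x,y,g),max_speed=120);clamp();wait(.2)
    s=read_state();print(k,"gap",round(s["finger_gap"],1),"force",np.round(s["gripper_force"],1),"t",s["time"])
    return s["finger_gap"]
def carry(k):
    x,y,_=TIP[k];g=GR[k];X,Y=PAD[k]
    movel((x,y,g+125),max_speed=150);movel((X,Y,g+125),max_speed=200);movel((X,Y,g+30),max_speed=120)
def place(k):
    X,Y=PAD[k];hit=movel((X,Y,GR[k]+11),max_speed=20,guard=4)
    s=read_state();print("hit",hit,np.round(s["eef_pos"],1),"expected z",GR[k]+14,"t",s["time"])
    return hit
def release(k):
    open_gripper();wait(.2);X,Y=PAD[k];movel((X,Y,GR[k]+120),max_speed=150)
E
python3 - <<'E'
from h import *
c=dict(np.load("w1.npz"))
for n,u,v,z in(("a",283,36,40),("d",276,198,88),("b",279,336,56),("p4",487,195,14),("p3",499,116,14),("p2",513,25,14)):print(n,np.round(ray(c,u,v,z),1))
if pick("d")>20:
    carry("d")
    if place("d"): release("d")
c=camera("wrist");cv2.imwrite("pics/w2.png",c["image"]);np.savez("w2.npz",**c);print(read_state()["time"])
E
```

```text
a [437.2  59.6  40. ]
d [431.5 -57.4  88. ]
b [ 434.  -210.7   56. ]
p4 [637.1 -78.7  14. ]
p3 [633.6  -3.7  14. ]
p2 [630.2  70.6  14. ]
d gap 26.8 force 58.3 t 4.5333
hit True [637.  -79.1  38.3] expected z 38 t 8.3833
10.1
```

View pics/w2.png

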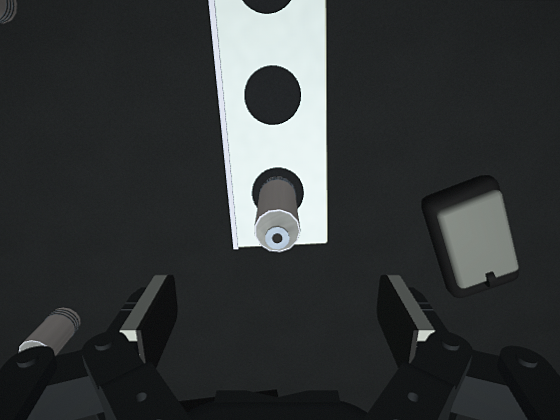

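d stands on pad_4 with its nose at (278,238) and the foot inside the black pad at (277,190). All sources agree to within 2 mm, so c, b and a follow, with each step checked.

```bash
python3 - <<'E'
from h import *
TIP["a"]=(437,58.8,40)
for k in "cba":
    if pick(k)<20: print("missed");break
    carry(k)
    if not place(k): print("no contact");break
    release(k)
    c=camera("wrist");np.savez(f"w_{k}.npz",**c)
if k=="a": movel((540,30,260),max_speed=200) 
print(read_state()["time"])
movep((480,-100,350),R)
c=camera("scene");cv2.imwrite("pics/s3.png",c["image"]);np.savez("s3.npz",**c)
c=camera("side");cv2.imwrite("pics/d3.png",c["image"])
w=dict(np.load("w_a.npz"));cv2.imwrite("pics/wa.png",w["image"])
E
```

```text
c gap 26.5 force 58.4 t 13.4417
hit True [633.2  -4.5  28.3] expected z 28 t 17.6667
b gap 26.9 force 58.4 t 22.5917
hit True [629.4  70.3  22.3] expected z 22 t 27.1167
a gap 26.1 force 58.2 t 31.775
hit True [625.4 145.   18.4] expected z 18 t 35.625
38.4833
```

View pics/s3.png

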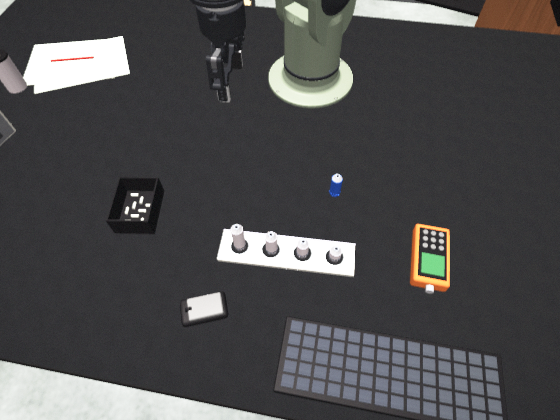

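View pics/wa.png

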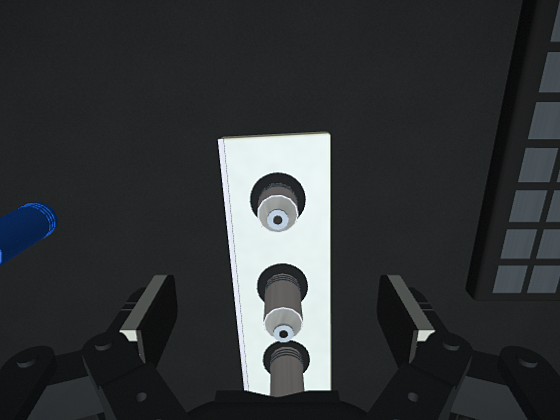

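View pics/d3.png

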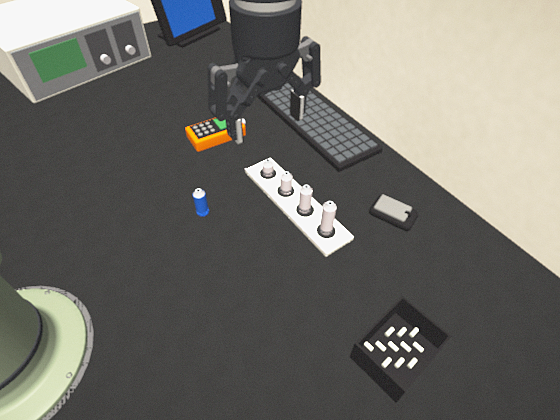

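All four stand upright in order. In the scene view d, c, b and a sit at about (238,238), (271,244), (302,249) and (335,254). The meter, bin and blue decoy have not moved. I do a final numeric check of the nose positions and hand in if it passes.

```bash
python3 - <<'E'
from h import *
w=dict(np.load("w_a.npz"));ok=True
e=[ray(w,277,219,54)[:2]-PAD["a"],ray(w,283,333,70)[:2]-PAD["b"]]
P=cloud(dict(np.load("s3.npz")))
for k,h in zip("abcd",(40,56,72,88)):
    Q=P[(np.hypot(P[...,0]-PAD[k][0],P[...,1]-PAD[k][1])<20)&(P[...,2]>14+h-8)&(P[...,2]<14+h+6)];d=Q.mean(0)[:2]-PAD[k];print(k,len(Q),np.round(d,1),Q[:,2].max());e.append(d)
print(np.round(e[:2],1))
if max(np.hypot(*v) for v in e)<8: print(finish_job())
E
```

```text
a 60 [1.2 1. ] 55.84295072869679
b 61 [0.8 1.3] 72.58020830544297
c 59 [1.  3.6] 87.90335735029771
d 63 [0.9 2.2] 104.32553433662167
[[-0.4  0.8]
 [-0.3 -0.5]]
the job is handed in; nothing more can be done
None
```

The job is handed in after about 40 s of robot time: all four tips stand upright in height order, shortest on pad_1 by the meter, each measured within about 4 mm of its pad centre; the meter, bin and blue look-alike were left where they were.

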